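# Load the vial reader, lock the tray and hold its enabling key at mid-travel

### The arm

A 6-joint arm with a two-finger parallel gripper is mounted at the origin on a cart in front of the work surface, level with it; the furniture and walls round the work are solid. World frame = base frame: x ahead of the robot, y to its left, z up, the work surface at z = 0. Lengths are in m, angles in rad, forces in N, time in s.
With the tool pointing down it reaches from about 0.35 to 0.775 m from the base axis. Payload 7.3 kg.
Tool frame: the origin (TCP) lies at the very end of the fingers, on their centre line; the grasp point (between the pads) lies 19 mm behind it; z points along the fingers, y is the line along which they close (so a half turn about z gives the same grasp; the last joint's range is limited). The gripper opens to 92 mm and grips with 3 to 60 N. Pads are 19 mm wide; open, the fingers measure 130 mm over their backs; the gripper's body (75 mm by 190 mm) begins 47 mm behind the grasp point.
Start: joints at [-1.337, 0.342, 1.524, -0, 1.275, -0.146], TCP at [0.195, -0.488, 0.227] pointing down, gripper open.
Joint ranges: [-2.53, 2.53], [-0.77, 2.02], [0.04, 2.7], [-1, 4.14], [0.28, 2.66], [-3.11, 3.11]. Speed limits (rad/s): [2.57, 2.57, 3.14, 3.14, 3.14, 3.14].

### API

Orientations are given as [roll, pitch, yaw] about the fixed x, y, z axes, in that order (R = Rz(yaw) Ry(pitch) Rx(roll)).
In Python, from cell import observe, read_camera, get_calibration, hand_in, search_frame gives the robot as it stands.
- The arm moves only by the tool step_arm, never from a script. Its argument "commands" is a list of rows, each an object with "translation": the shift along the tool's x, y, z in mm, a list of three; "roll": the turn about the tool's z in rad. In form: [{"translation": [x, y, z], "roll": roll}, ...]. A call has 1 to 20 rows; each row shifts and turns the commanded pose from where the row before left it, along the tool's axes as they then stand; what a row does not reach is not made up. A row lasts 1/12 s, in which the tool goes at most 41.7 mm and 7.16 degrees, less where a joint would pass 70% of its speed; a pose out of reach is approached as far as the arm can. A call is refused whole if a number of a shift passes 41.7 or a number of a turn 0.125, either way. A call with a gripper value outside its range is refused whole. "fingers" is the opening, from 0 (shut) to 1 (fully open), set as the call begins (left out, the last holds). The fingers move at their own pace and stop on an object; "grip_force" is the grip in N (left out, the last holds). Time passes only in rows, so rows that do not move let the fingers close. It gives the time, the measured TCP pose, the force, the opening and the grip force at its end, in the units of the state.
- observe(): the state, without advancing time (a new reading comes with each control period).
- read_camera(name): name is "scene" or "top" or "wrist"; returns the picture (480x640x3 uint8, red, green, blue); there is no depth.
- get_calibration(name): a dict with "camera_matrix" (3x3 intrinsics, pixels), "dist_coeffs" ([k1, k2, p1, p2, k3] as OpenCV has them; the pictures are not rectified), "world_from_camera" (4x4, takes a point from camera to world coordinates). Camera axes: x right, y up, looking along -z (the intrinsics and any distortion apply to the point x, -y, -z); pixel columns grow to the right and rows downward; lengths in m; the calibration is good to about 2 mm. A picture is of the moment at which its call begins: read the wrist's pose just before it. get_calibration takes no time and is no camera call; for the wrist camera it gives the pose at the moment of the call.
- hand_in(): hands the job in; it is judged then, once.
Trained networks look in the newest picture that a camera, given by its name, has taken for a name from the list of things; names that differ only in an ending like _2 or _b are one class to them, and where a whole thing is asked for, a point or a joint stands for the part that bears it (a point fixed in the world has none). Each returns a list of dicts, best first, with "confidence" (0 to 1); they miss things now and then, are a little off and sometimes report something else, mostly with a low value. They report only what shows in the picture. A call takes as long as a camera call.
- search_frame(camera, name): "at" ([x, y, z] in m, in world coordinates, good to about 4 mm: the middle of the surface that is visible of it).
The state is a dict: "time": time; "qpos": joint angles; "qvel": joint speeds; "joint_efforts": joint torques, N m; "tool_pos": TCP position; "tool_rot": TCP orientation; "contact_force": force on the tool from outside, world axes, zero at the start; "torque": the same for the moment, N m; "opening": finger opening in m; "grip_force": force on a finger pad.
Only numpy, scipy, OpenCV 4.12 (cv2) and the standard library are available. Lean on these libraries where they do the work, as an engineer would, in place of code of your own. Each camera call takes 0.05 s, during which the arm holds its last target. There are 200 camera calls.

### The job

Push the reader's sample tray (with its vial) fully home into the white housing, then swing the latch bar by its red peg across the track, on the near side of the blue tray post, until it stops, so that the tray is locked in. Then press the orange enabling key down to its middle position, about half of its 18 mm travel, where the white ring sinks level with the collar, never to the bottom, and finish the job while still holding it there. Leave the vial, tape, marker and timer standing round the reader as they are.

Things in the scene. Friction and masses are not known exactly. Their poses are not given: they have to be found in the camera images.
- reader: Vial reader fixed to the bench: grey base plate 290 x 240 x 12 mm with a dark top. Origin on the bench surface (underside of the plate), the plate reaching from x = -160 to +130 mm and y = -120 to +120 mm; x points away from the robot along the tray's slide, y to the left, z up. White housing with a dark display on top: x 40 to 125, y -24 to +64 mm, 87 mm high, open to -x; the tray enters it. White pod with two lamps: x 45 to 115, y -110 to -40, 42 mm high.
- sample_tray (a joint): Slide of the aluminium tray along the reader's +x: 0 = fully out, 0.080 m = fully home against its stop, stays where left (about 2 N friction). Tray centre line at reader y = +20 mm, tray top 21 mm above the bench, between low rails. It carries a white red-capped vial clipped in a black cup (fixed).
- tray_post (a point): Centre of the top of the blue post that stands on the front end of the tray: 14 mm (x) by 24 mm (y), top 71 mm above the bench and free above the tray from 21 mm. Push it from its robot-side (-x) face along reader +x. At reader x = -95 mm with the tray out, -15 mm with it home.
- latch_bar (a joint): Hinge of the steel latch bar about the vertical through point latch_hinge: 0 = open (bar points to the reader's -x), grows counter-clockwise seen from above to 1.571 rad = locked (bar points to -y, across the track, on the robot side of the post of the tray when home; stop). Stays where left (friction 0.06 N m). If the tray is not home the bar strikes its post; pushing on only shoves the tray along to about 0.074 m, not home.
- latch_hinge (a point): Latch pivot axis, at reader x = -34, y = +85 mm (41 mm above the bench).
- latch_peg (a point): Centre of the top of the red round upright peg, 16 mm diameter, at the free end of the bar, 110 mm from the pivot. Top 77 mm above the bench; free for 40 mm below the top down to the bar (bar 12 mm wide, 27 to 37 mm above the bench). Can be pinched from above or pushed.
- enabling_key (a joint): Spring plunger: travel of the orange enabling key, 0 = released, 0.018 m = bottom, straight down. Spring 550 N/m without preload: 5 N at the middle (0.009 m), 10 N at the bottom. Springs back when let go.
- key_top (a point): Centre of the flat top of the orange enabling key, 30 mm diameter, at reader x = -70, y = -85 mm; 64 mm above the bench when released. It rises from a fixed black collar of 60 mm diameter, top 38 mm above the bench. A white ring runs round the key, 9 mm above the collar when released.
- amber_vial: Loose small amber vial with black cap, 22 mm diameter, 53 mm high, beside the reader; origin at its underside. Leave alone.
- tape: Loose roll of masking tape, 70 mm diameter, 19 mm high, beside the reader; origin at its underside. Leave alone.
- black_marker: Loose black marker, 135 mm long along its y, 17 mm thick, lying beside the reader; origin at its underside. Leave alone.
- timer: Loose white bench timer with green keys, 46 x 56 x 63 mm, standing beside the reader; origin at its underside. Leave alone.

How it is judged:
On the way, in this order (a step that is already met when the one before it is completed fails the run):
1. the tray is fully home (value of joint sample_tray above 0.076 m), for 0.2 s.
2. the latch bar is swung to its locked stop with the tray home (value of joint sample_tray above 0.076 m and value of joint latch_bar above 1.48 rad), for 0.2 s.
3. the enabling key is held at its middle position (all of step 2 and value of joint enabling_key between 0.0055 and 0.0125 m), for 0.5 s.
At the end, for the whole second after the job is handed in: Tray within 4 mm of fully home, latch bar within 0.09 rad of its locked stop, and the robot itself holding the enabling key still between 5.5 and 12.5 mm of its 18 mm travel (all of step 3 and contact force between any of the fingers, the arm and reader above 1 N and velocity of joint enabling_key between -0.005 and 0.005 m/s); the arm keeps its last pose, push and grip.
It fails at once if the enabling key is pressed to the bottom (beyond 16 mm) (value of joint enabling_key above 0.016 m).
It fails at once if the amber vial is moved by more than 20 mm or tipped (distance of amber_vial from where it was at the start of the episode above 0.02 m or angle between amber_vial's own z axis and vertical above 0.5 rad).
It fails at once if the tape is moved by more than 20 mm or tipped (distance of tape from where it was at the start of the episode above 0.02 m or angle between tape's own z axis and vertical above 0.5 rad).
It fails at once if the black marker is moved by more than 20 mm or tipped (distance of black_marker from where it was at the start of the episode above 0.02 m or angle between black_marker's own z axis and vertical above 0.5 rad).
It fails at once if the timer is moved by more than 20 mm or tipped (distance of timer from where it was at the start of the episode above 0.02 m or angle between timer's own z axis and vertical above 0.5 rad).
It also fails if it takes over 51 s, if anything falls off the work surface, if the arm or the gripper's body presses on something with over 40 N, if the wrist force passes 120 N, or if a joint passes its speed limit or range.

## Working session

There is one attempt and no reset: what is moved stays moved. The work goes in short steps, Python scripts to look and compute and a tool call to move; the robot and the scene stay as the last step left them, time stands still between calls to the robot, and variables do not carry over. Pictures are saved under pics/ and viewed, at most 10 in all, crops included, and the job is handed in when it is done.

Besides the shell and the picture viewer there is one more tool, called after "Request:" by a JSON object that holds its "api" and its "payload". step_arm: Moves the arm, as the interface text tells. Its arguments: {"type":"object","properties":{"commands":{"type":"array"},"fingers":{"type":"number"},"grip_force":{"type":"number"}},"required":["commands"]}

```bash
mkdir -p pics
python3 - <<'E'
from cell import *
import cv2,numpy as np
s=observe();print(s)
for c in("top","scene"):
    im=read_camera(c);cv2.imwrite(f"pics/{c}0.png",im[:,:,::-1])
    for n in("tray_post","latch_peg","key_top","latch_hinge","reader","timer","tape","black_marker","amber_vial"):
        print(c,n,[(np.round(d["at"],3).tolist(),round(d["confidence"],2)) for d in search_frame(c,n)[:2]])
E
```

```text
{'time': 0.0, 'qpos': array([-1.33699004e+00,  3.42736924e-01,  1.52504280e+00,  3.83240304e-06,
        1.27540647e+00, -1.45988960e-01]), 'qvel': array([ 0.00035933, -0.00050993, -0.00042343, -0.0009533 ,  0.00146912,
       -0.00092143]), 'joint_efforts': array([-1.94169712e-03, -4.31246710e+01, -2.44226253e+01,  7.15201395e-02,
        5.60235931e-02, -1.31094862e-04]), 'tool_pos': array([ 0.19456177, -0.48716313,  0.2260286 ]), 'tool_rot': array([-3.14001660e+00, -2.35439539e-04,  3.79793942e-01]), 'contact_force': array([-0.16122172, -0.86962947,  0.37563999]), 'torque': array([0.0257025 , 0.04017546, 0.02104099]), 'grip_force': 0.0, 'opening': 0.0920005350777297}
top tray_post [([0.612, 0.055, 0.022], 0.86), ([0.534, -0.032, 0.064], 0.29)]
top latch_peg [([0.565, 0.128, 0.033], 0.92)]
top key_top [([0.54, -0.034, 0.064], 0.7)]
top latch_hinge [([0.568, 0.128, 0.038], 0.75)]
top reader [([0.607, 0.035, 0.014], 0.72)]
top timer [([0.59, 0.232, 0.051], 0.84)]
top tape [([0.61, -0.156, 0.024], 0.67)]
top black_marker [([0.745, 0.181, 0.018], 0.82)]
top amber_vial []
scene tray_post [([0.614, 0.06, 0.026], 0.61)]
scene latch_peg [([0.537, 0.135, 0.038], 0.97)]
scene key_top [([0.527, -0.026, 0.053], 0.59)]
scene latch_hinge [([0.533, 0.133, 0.04], 0.95)]
scene reader [([0.589, 0.05, 0.014], 0.9)]
scene timer [([0.587, 0.236, 0.033], 0.57)]
scene tape [([0.602, -0.151, 0.015], 0.86)]
scene black_marker [([0.739, 0.19, 0.016], 0.53)]
scene amber_vial [([0.479, -0.105, 0.031], 0.63), ([0.536, 0.134, 0.04], 0.48)]
```

View pics/top0.png

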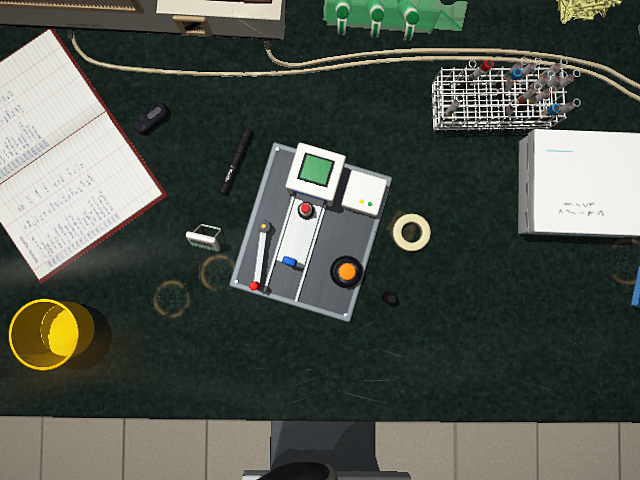

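View pics/scene0.png

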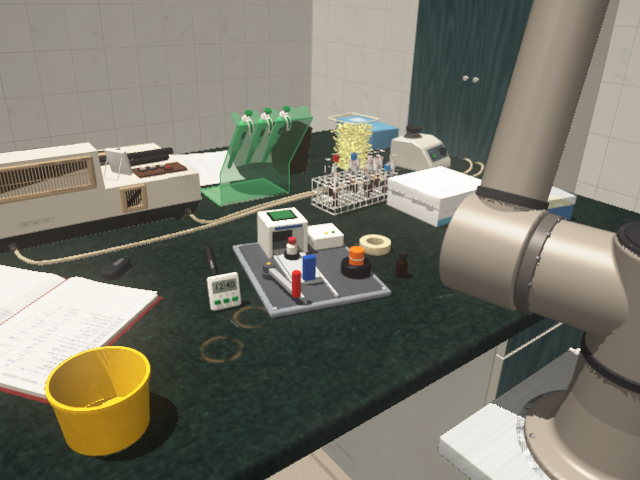

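```bash
cat > h.py <<'E'
from cell import *
import cv2,numpy as np
from scipy.optimize import least_squares
def proj(c,P):
    W=np.linalg.inv(np.array(c["world_from_camera"]));P=np.atleast_2d(P)
    p=(W[:3,:3]@P.T).T+W[:3,3];p=p*[1,-1,-1]
    return cv2.projectPoints(p.reshape(-1,1,3),np.zeros(3),np.zeros(3),np.array(c["camera_matrix"],float),np.array(c["dist_coeffs"],float))[0].reshape(-1,2)
def tow(q,P):
    P=np.atleast_2d(P)/1000.;c,s=np.cos(q[2]),np.sin(q[2])
    return np.c_[q[0]+c*P[:,0]-s*P[:,1],q[1]+s*P[:,0]+c*P[:,1],P[:,2]]
E
python3 - <<'E'
from h import *
R=[[130,120,12],[130,-120,12],[-160,-120,12],[-160,120,12],[-144,85,77],[-70,-85,64],[-95,20,71]]
T={"top":(R,[[277,143],[391,178],[350,320],[231,286],[254,286],[347,272],[289,261]]),
"scene":([R[0],R[3],R[2],R[4],R[5],R[6]],[[234,246],[273,313],[390,293],[296,272],[357,249],[309,256]])}
C={k:get_calibration(k) for k in T}
f=lambda q,k:proj(C[k],tow(q,T[k][0]))-np.array(T[k][1])
for ks in (["top"],["scene"],["top","scene"]):
    r=least_squares(lambda q:np.concatenate([f(q,k).ravel() for k in ks]),[.6,.04,-.3],loss="soft_l1");q=r.x;print(ks,q)
    for k in ks:print(np.round(f(q,k),1).tolist())
for n,p in dict(post=R[6],posthome=[-15,20,71],peg=R[4],hinge=[-34,85,41],pegend=[-34,-25,77],key=R[5]).items():print(n,tow(q,p).round(4))
print(C["top"]["camera_matrix"],C["top"]["world_from_camera"],get_calibration("wrist"))
E
```

```text
['top'] [ 0.62445552  0.02496078 -0.28493765]
[[-1.7, -1.5], [4.0, -0.7], [1.7, 3.3], [-0.9, 0.2], [-8.9, -1.7], [2.3, 0.1], [-0.2, 7.4]]
['scene'] [ 0.62723986  0.02569279 -0.27901444]
[[-1.4, -1.3], [-1.0, -0.1], [3.4, -3.0], [-7.8, 0.8], [0.9, -0.8], [3.8, 2.3]]
['top', 'scene'] [ 0.62501463  0.02535941 -0.28392071]
[[-2.0, -1.7], [3.8, -1.1], [1.6, 2.9], [-1.0, -0.0], [-9.1, -1.9], [2.1, -0.3], [-0.4, 7.1]]
[[-0.5, -1.1], [-0.7, 0.3], [4.2, -2.3], [-7.4, 1.2], [1.7, -0.3], [4.4, 2.7]]
post [[0.5394 0.0712 0.071 ]]
posthome [[0.6162 0.0488 0.071 ]]
peg [[0.5106 0.1473 0.077 ]]
hinge [[0.6162 0.1165 0.041 ]]
pegend [[0.5854 0.0109 0.077 ]]
key [[ 0.534  -0.0366  0.064 ]]
[[485.22974992   0.         318.23651937]
 [  0.         485.22974992 244.84811233]
 [  0.           0.           1.        ]] [[ 0.00933023  0.99836569 -0.05638166  0.53254346]
 [-0.99995515  0.00922365 -0.00215023  0.01716412]
 [-0.00162667  0.05639919  0.99840697  0.93200313]
 [ 0.          0.          0.          1.        ]] {'camera_matrix': array([[351.39086084,   0.        , 318.90922597],
       [  0.        , 351.39086084, 235.0503504 ],
       [  0.        ,   0.        ,   1.        ]]), 'dist_coeffs': array([-0.06047162,  0.        ,  0.        ,  0.        ,  0.        ]), 'world_from_camera': array([[ 3.69971923e-01,  8.99431558e-01,  2.32687880e-01,
         2.57865707e-01],
       [-9.29042830e-01,  3.58060268e-01,  9.31249951e-02,
        -4.62542829e-01],
       [ 4.43274643e-04, -2.50630640e-01,  9.68082685e-01,
         3.84391943e-01],
       [ 0.00000000e+00,  0.00000000e+00,  0.00000000e+00,
         1.00000000e+00]])}
```

Run:
```python
from h import *
def R(q):
    a,t=q[3:5]
    return np.array([[130,120,12],[130,-120,12],[-160,-120,12],[-160,120,12],[-34-110*np.cos(a),85-110*np.sin(a),77],[-70,-85,64],[-95+t*1000,20,71]])
I={"top":[0,1,2,3,4,5,6],"scene":[0,3,2,4,5,6]}
T={"top":[[277,143],[391,178],[350,320],[231,286],[254,286],[347,272],[289,261]],"scene":[[234,246],[273,313],[390,293],[296,272],[357,249],[309,256]]}
C={k:get_calibration(k) for k in T}
f=lambda q,k:proj(C[k],tow(q,R(q)[I[k]]))-np.array(T[k])
r=least_squares(lambda q:np.concatenate([f(q,k).ravel() for k in T]),[.6,.04,-.3,0.1,0.01],loss="soft_l1",x_scale=[.01,.01,.01,.1,.01]);q=r.x;print(q)
for k in T:print(np.round(f(q,k),1).tolist())
a=q[3]
for n,p in dict(post=R(q)[6],posthome=[-15,20,71],peg=R(q)[4],hinge=[-34,85,41],pegend=[-34,-25,77],key=R(q)[5],pre=[-160,20,80]).items():print(n,tow(q,p).round(4))
```

```text
[ 0.62468812  0.02779872 -0.28835626  0.16440303  0.01345288]
[[-2.9, -1.8], [2.7, -0.6], [-0.2, 3.3], [-2.6, -0.3], [-0.8, 0.1], [0.6, 0.0], [0.3, -0.1]]
[[-1.2, -0.9], [-2.2, 0.7], [3.2, -1.7], [0.7, -0.3], [0.8, 0.1], [0.7, -0.0]]
post [[0.5522 0.0702 0.071 ]]
posthome [[0.616  0.0512 0.071 ]]
peg [[0.5071 0.1326 0.077 ]]
hinge [[0.6163 0.119  0.041 ]]
pegend [[0.585  0.0135 0.077 ]]
key [[ 0.5334 -0.0338  0.064 ]]
pre [[0.477  0.0925 0.08  ]]
```

Request:
{"api": "step_arm", "payload": {"commands": [{"translation": [25.5,-20.4,0],"roll": 0},{"translation": [25.5,-20.4,0],"roll": 0},{"translation": [25.5,-20.4,0],"roll": 0},{"translation": [25.5,-20.4,0],"roll": 0},{"translation": [25.5,-20.4,0],"roll": 0},{"translation": [25.5,-20.4,0],"roll": 0},{"translation": [25.5,-20.4,0],"roll": 0},{"translation": [25.5,-20.4,0],"roll": 0},{"translation": [25.5,-20.4,0],"roll": 0},{"translation": [25.5,-20.4,0],"roll": 0},{"translation": [25.5,-20.4,0],"roll": 0},{"translation": [25.5,-20.4,0],"roll": 0},{"translation": [25.5,-20.4,0],"roll": 0},{"translation": [25.5,-20.4,0],"roll": 0},{"translation": [25.5,-20.4,0],"roll": 0},{"translation": [25.5,-20.4,0],"roll": 0},{"translation": [25.5,-20.4,0],"roll": 0},{"translation": [25.5,-20.4,0],"roll": 0},{"translation": [25.5,-20.4,0],"roll": 0},{"translation": [25.5,-20.4,0],"roll": 0}], "fingers": 0, "grip_force": 10}}

```text
time: 2.67
tool_pos: [0.5176, 0.0821, 0.2268]
tool_rot: [3.141, -0.0, 0.38]
contact_force: [-0.1, -0.4, -0.1]
opening: 0.0006
grip_force: 0.0
```

Request:
{"api": "step_arm", "payload": {"commands": [{"translation": [0,0,0],"roll": 0.111},{"translation": [0,0,10],"roll": 0.111},{"translation": [0,0,15],"roll": 0.111},{"translation": [0,0,15],"roll": 0.111},{"translation": [0,0,10],"roll": 0.111},{"translation": [0,0,0],"roll": 0.111},{"translation": [0,0,0],"roll": 0},{"translation": [0,0,0],"roll": 0}]}}

```text
time: 3.33
tool_pos: [0.5172, 0.0804, 0.1768]
tool_rot: [-3.142, -0.0, -0.283]
contact_force: [-0.4, -0.5, 1.0]
opening: 0.0007
grip_force: 0.0
```

Run:
```python
from h import *
s=observe();print(s["tool_pos"],s["tool_rot"],s["qpos"],s["time"])
im=read_camera("wrist");cv2.imwrite("pics/w1.png",im[:,:,::-1])
np.save("wc.npy",get_calibration("wrist"),allow_pickle=True)
```

```text
[0.51720575 0.08040103 0.17679672] [-3.14158153e+00 -2.11734684e-04 -2.82959532e-01] [ 7.76201963e-03  3.84908686e-01  1.60570608e+00 -5.48026428e-05
  1.15077185e+00  1.86154022e+00] 3.3333
```

View pics/w1.png

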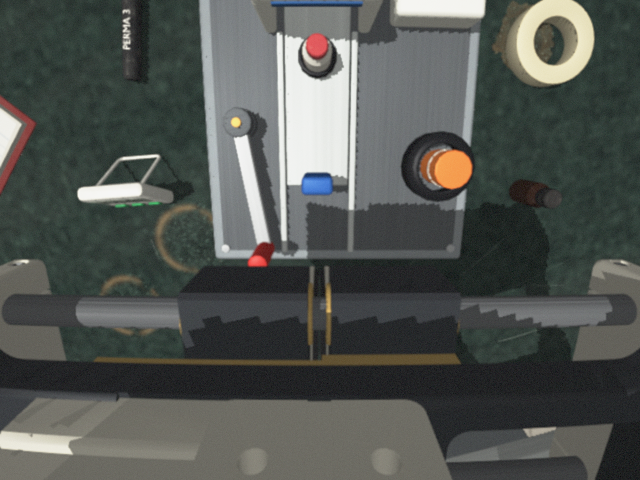

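Wrist picture: post at (317,184), peg top about (258,264), key top (453,169), near plate corners (218,256) and (460,257).

Run:
```python
from h import *
C=np.load("wc.npy",allow_pickle=True).item()
q0=[.6247,.0278,-.2884,.1644,.01345]
def R(q):
    a,t=q[3:5]
    return np.array([[-160,120,12],[-160,-120,12],[-34-110*np.cos(a),85-110*np.sin(a),77],[-70,-85,64],[-95+t*1000,20,71],[-34,85,41]])
U=np.array([[218,256],[460,257],[259,263],[453,169],[317,185],[238,123]])
f=lambda q:proj(C,tow(q,R(q)))-U
print(f(q0).round(1).tolist())
r=least_squares(lambda q:f(q).ravel(),q0,x_scale=[.01,.01,.01,.1,.01],loss="soft_l1");q=r.x;print(q,f(q).round(1).tolist())
print(C["world_from_camera"][:3,3])
for n,p in dict(post=R(q)[4],posthome=[-15,20,71],peg=R(q)[2],hinge=[-34,85,41],pegend=[-34,-25,77],key=R(q)[3]).items():print(n,tow(q,p).round(4))
```

```text
[[-1.8, 5.1], [2.1, 5.1], [-0.3, 4.1], [3.1, 3.9], [2.5, 2.8], [1.1, 1.2]]
[ 0.62817965  0.02888799 -0.28506179  0.18246622  0.01261236] [[-3.6, 2.6], [1.0, 1.8], [0.0, 0.3], [1.2, -0.5], [0.2, 0.0], [-1.5, -2.3]]
[0.58254106 0.06188172 0.33472822]
post [[0.5547 0.0712 0.071 ]]
posthome [[0.6194 0.0523 0.071 ]]
peg [[0.51   0.1313 0.077 ]]
hinge [[0.6195 0.12   0.041 ]]
pegend [[0.5885 0.0145 0.077 ]]
key [[ 0.5371 -0.033   0.064 ]]
```

Request:
{"api": "step_arm", "payload": {"commands": [{"translation": [0,0,10],"roll": 0},{"translation": [0,0,20],"roll": 0},{"translation": [0,0,25],"roll": 0},{"translation": [0,0,25],"roll": 0},{"translation": [0,0,25],"roll": 0},{"translation": [0,0,15],"roll": 0},{"translation": [0,0,8],"roll": 0},{"translation": [0,0,0],"roll": 0},{"translation": [0,0,0],"roll": 0}]}}

```text
time: 4.13
tool_pos: [0.5173, 0.0804, 0.0489]
tool_rot: [3.142, -0.0, -0.285]
contact_force: [0.3, 0.2, 1.0]
opening: 0.0007
grip_force: 0.0
```

Request:
{"api": "step_arm", "payload": {"commands": [{"translation": [4,0,0],"roll": 0},{"translation": [6,0,0],"roll": 0},{"translation": [6,0,0],"roll": 0},{"translation": [6,0,0],"roll": 0},{"translation": [6,0,0],"roll": 0},{"translation": [6,0,0],"roll": 0},{"translation": [6,0,0],"roll": 0},{"translation": [6,0,0],"roll": 0},{"translation": [6,0,0],"roll": 0},{"translation": [6,0,0],"roll": 0},{"translation": [6,0,0],"roll": 0},{"translation": [6,0,0],"roll": 0},{"translation": [6,0,0],"roll": 0},{"translation": [4,0,0],"roll": 0},{"translation": [2,0,0],"roll": 0},{"translation": [2,0,0],"roll": 0},{"translation": [0,0,0],"roll": 0}]}}

```text
time: 5.55
tool_pos: [0.5981, 0.0565, 0.0486]
tool_rot: [3.141, -0.001, -0.286]
contact_force: [0.7, 0.3, 0.1]
opening: 0.0005
grip_force: 0.0
```

Request:
{"api": "step_arm", "payload": {"commands": [{"translation": [1,0,0],"roll": 0},{"translation": [1,0,0],"roll": 0},{"translation": [1,0,0],"roll": 0},{"translation": [0,0,0],"roll": 0}]}}

```text
time: 5.88
tool_pos: [0.5998, 0.056, 0.0486]
tool_rot: [3.141, 0.002, -0.286]
contact_force: [-4.1, 0.8, 1.8]
opening: 0.0004
grip_force: 2.3
```

Request:
{"api": "step_arm", "payload": {"commands": [{"translation": [1,0,0],"roll": 0},{"translation": [1,0,0],"roll": 0},{"translation": [1,0,0],"roll": 0},{"translation": [0,0,0],"roll": 0}]}}

```text
time: 6.22
tool_pos: [0.5998, 0.056, 0.0485]
tool_rot: [3.14, 0.008, -0.286]
contact_force: [-14.4, 4.1, 9.8]
opening: 0.0007
grip_force: 7.5
```

Request:
{"api": "step_arm", "payload": {"commands": [{"translation": [-10,0,0],"roll": 0},{"translation": [-10,0,0],"roll": 0},{"translation": [-10,0,-5],"roll": 0},{"translation": [0,0,-20],"roll": 0},{"translation": [0,0,-25],"roll": 0},{"translation": [0,0,-15],"roll": 0},{"translation": [-10.4,-5.9,0],"roll": 0},{"translation": [-10.4,-5.9,0],"roll": 0},{"translation": [-10.4,-5.9,0],"roll": 0},{"translation": [-10.4,-5.9,0],"roll": 0},{"translation": [-10.4,-5.9,0],"roll": 0},{"translation": [-10.4,-5.9,0],"roll": 0},{"translation": [-10.4,-5.9,0],"roll": 0},{"translation": [-10.4,-5.9,0],"roll": 0},{"translation": [0,0,0],"roll": -0.09},{"translation": [0,0,0],"roll": -0.085},{"translation": [0,0,0],"roll": 0}], "fingers": 0.43}}

```text
time: 7.63
tool_pos: [0.5076, 0.1329, 0.1137]
tool_rot: [3.141, 0.0, -0.108]
contact_force: [0.5, -0.3, 0.1]
opening: 0.0395
grip_force: 0.0
```

Run:
```python
from h import *
s=observe();print(s["tool_pos"],s["tool_rot"],s["opening"])
C=get_calibration("wrist");im=read_camera("wrist");cv2.imwrite("pics/w2.png",im[:,:,::-1])
np.save("wc2.npy",C,allow_pickle=True)
print(proj(C,[s["tool_pos"],[.5085,.132,.077]]))
h=cv2.cvtColor(im,cv2.COLOR_RGB2HSV);m=cv2.inRange(h,(0,150,90),(8,255,255))|cv2.inRange(h,(174,150,90),(180,255,255))
n,_,st,ce=cv2.connectedComponentsWithStats(m);print([(a.tolist(),b.round(1).tolist()) for a,b in zip(st[1:],ce[1:]) if a[4]>40])
```

```text
[0.50757709 0.13292298 0.11368846] [ 3.14149140e+00  4.21274928e-06 -1.07510555e-01] 0.03953494207153981
[[319.52572031 289.49036583]
 [320.79336077 262.73383241]]
[([305, 234, 27, 39, 824], [318.3, 253.4])]
```

View pics/w2.png

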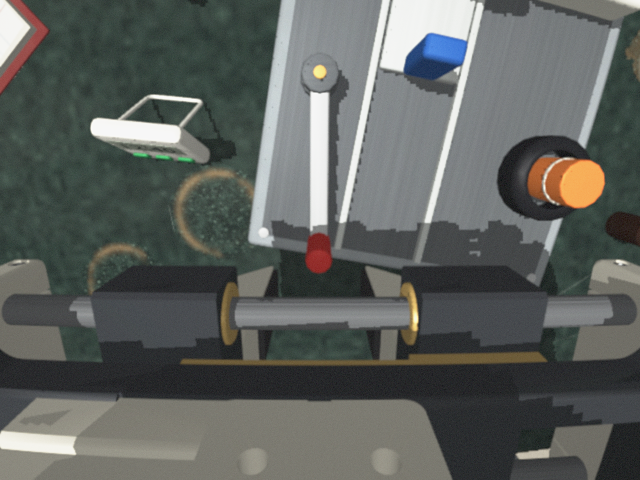

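Peg top at (318,260), between the open fingers; the bar lines up with tool x. Descend and pinch.

Request:
{"api": "step_arm", "payload": {"commands": [{"translation": [2,0,5],"roll": 0},{"translation": [0,0,12],"roll": 0},{"translation": [0,0,16],"roll": 0},{"translation": [0,0,16],"roll": 0},{"translation": [0,0,12],"roll": 0},{"translation": [0,0,7],"roll": 0},{"translation": [0,0,0],"roll": 0}]}}

```text
time: 8.27
tool_pos: [0.5091, 0.1318, 0.044]
tool_rot: [3.141, 0.003, -0.113]
contact_force: [-0.6, -0.2, 0.6]
opening: 0.0396
grip_force: 0.0
```

Request:
{"api": "step_arm", "payload": {"commands": [{"translation": [0,0,0],"roll": 0},{"translation": [0,0,0],"roll": 0},{"translation": [0,0,0],"roll": 0},{"translation": [0,0,0],"roll": 0},{"translation": [0,0,0],"roll": 0}], "fingers": 0, "grip_force": 12}}

```text
time: 8.68
tool_pos: [0.5105, 0.1321, 0.0463]
tool_rot: [-3.141, -0.001, -0.111]
contact_force: [-0.1, -0.2, 1.1]
opening: 0.0159
grip_force: 12.0
```

Request:
{"api": "step_arm", "payload": {"commands": [{"translation": [0.27,7.7,0],"roll": -0.07},{"translation": [0.27,7.7,0],"roll": -0.07},{"translation": [0.27,7.7,0],"roll": -0.07},{"translation": [0.27,7.7,0],"roll": -0.07},{"translation": [0.27,7.7,0],"roll": -0.07},{"translation": [0.27,7.7,0],"roll": -0.07},{"translation": [0.27,7.7,0],"roll": -0.07},{"translation": [0.27,7.7,0],"roll": -0.07},{"translation": [0.27,7.7,0],"roll": -0.07},{"translation": [0,0,0],"roll": 0}]}}

```text
time: 9.52
tool_pos: [0.5256, 0.0646, 0.0463]
tool_rot: [3.14, -0.003, 0.52]
contact_force: [3.5, 2.6, 1.8]
opening: 0.0156
grip_force: 12.0
```

Request:
{"api": "step_arm", "payload": {"commands": [{"translation": [0.27,7.7,0],"roll": -0.07},{"translation": [0.27,7.7,0],"roll": -0.07},{"translation": [0.27,7.7,0],"roll": -0.07},{"translation": [0.27,7.7,0],"roll": -0.07},{"translation": [0.27,7.7,0],"roll": -0.07},{"translation": [0.27,7.7,0],"roll": -0.07},{"translation": [0.27,7.7,0],"roll": -0.07},{"translation": [0.27,7.7,0],"roll": -0.07},{"translation": [0,0,0],"roll": 0},{"translation": [0,0,0],"roll": 0}]}}

```text
time: 10.35
tool_pos: [0.569, 0.0244, 0.0463]
tool_rot: [3.14, -0.003, 1.076]
contact_force: [4.3, 7.6, 0.9]
opening: 0.0156
grip_force: 12.0
```

Request:
{"api": "step_arm", "payload": {"commands": [{"translation": [0.7,7,0],"roll": -0.065},{"translation": [0.7,7,0],"roll": -0.065},{"translation": [0.5,5,0],"roll": -0.045},{"translation": [0.3,3,0],"roll": -0.03},{"translation": [0,0,0],"roll": 0},{"translation": [0,0,0],"roll": 0}]}}

```text
time: 10.85
tool_pos: [0.5876, 0.0171, 0.0461]
tool_rot: [-3.14, -0.001, 1.281]
contact_force: [-2.5, 3.5, 5.3]
opening: 0.016
grip_force: 12.0
```

Request:
{"api": "step_arm", "payload": {"commands": [{"translation": [0,1.5,0],"roll": 0},{"translation": [0,1.5,0],"roll": 0},{"translation": [0,1,0],"roll": 0},{"translation": [0,0,0],"roll": 0}]}}

```text
time: 11.18
tool_pos: [0.5879, 0.017, 0.0458]
tool_rot: [-3.132, 0.0, 1.282]
contact_force: [-13.2, 6.6, 11.8]
opening: 0.0158
grip_force: 12.0
```

Request:
{"api": "step_arm", "payload": {"commands": [{"translation": [0,0,0],"roll": 0},{"translation": [0,-3,0],"roll": 0},{"translation": [0,0,0],"roll": 0},{"translation": [0,0,0],"roll": 0},{"translation": [0,0,-10],"roll": 0},{"translation": [0,0,-20],"roll": 0},{"translation": [0,0,-20],"roll": 0},{"translation": [0,0,-20],"roll": 0},{"translation": [0,0,-15],"roll": 0},{"translation": [0,0,0],"roll": 0}], "fingers": 0.4}}

```text
time: 12.02
tool_pos: [0.5917, 0.0152, 0.1349]
tool_rot: [3.134, -0.001, 1.283]
contact_force: [1.5, 0.3, 0.2]
opening: 0.0367
grip_force: 0.0
```

Run:
```python
from h import *
s=observe();print(s["tool_pos"],s["tool_rot"],s["opening"],s["time"])
C=get_calibration("wrist");im=read_camera("wrist")
np.save("wc3.npy",C,allow_pickle=True)
im2=read_camera("top");
cv2.imwrite("pics/m3.png",np.hstack([cv2.resize(im,(480,360)),cv2.resize(im2[130:330,220:400],(320,356))[:356].copy() if 0 else cv2.resize(im2[130:330,220:400],(320,360))])[:,:,::-1])
cal=get_calibration("top");print(search_frame("wrist","key_top")[:1])
for nm,i in(("wrist",im),("top",im2)):
    c=get_calibration(nm);h=cv2.cvtColor(i,cv2.COLOR_RGB2HSV);m=cv2.inRange(h,(8,190,190),(17,255,255))
    n,_,st,ce=cv2.connectedComponentsWithStats(m);k=1+np.argmax(st[1:,4]);u=ce[k];print(nm,st[k],u)
    r=least_squares(lambda p:proj(c,[p[0],p[1],.064])[0]-u,[.535,-.033]);print(r.x)
```

```text
[0.59166177 0.0152147  0.13493837] [ 3.13440528e+00 -1.18255281e-03  1.28312551e+00] 0.036729165713636054 12.0167
[{'at': [0.5409, -0.0438, 0.0613], 'confidence': 0.66}]Traceback (most recent call last):
  File "<stdin>", line 10, in <module>
    return _wrapfunc(a, 'argmax', axis=axis, out=out, **kwds)
    return bound(*args, **kwds)
ValueError: attempt to get argmax of an empty sequence
```

View pics/m3.png

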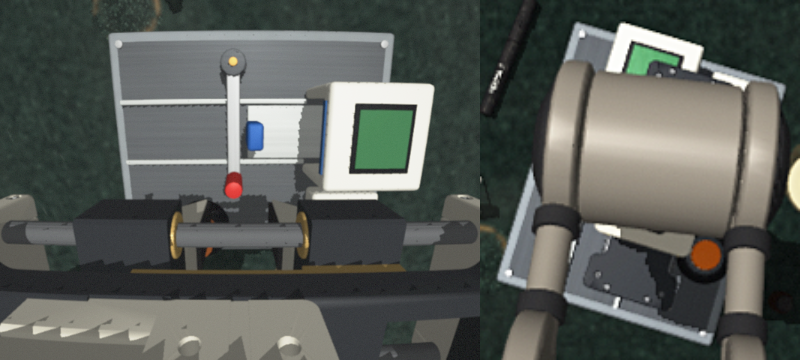

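The latch bar lies square across the track with the post home behind it. Going to the key with closed fingers.

Request:
{"api": "step_arm", "payload": {"commands": [{"translation": [-4,-3,0],"roll": 0},{"translation": [-8,-5,0],"roll": 0},{"translation": [-9,-6,0],"roll": 0},{"translation": [-10,-6,0],"roll": 0},{"translation": [-10,-6.4,0],"roll": 0},{"translation": [-9,-6,0],"roll": 0},{"translation": [-7,-5,0],"roll": 0},{"translation": [-3.7,-2,0],"roll": 0},{"translation": [0,0,10],"roll": 0},{"translation": [0,0,20],"roll": 0},{"translation": [0,0,18],"roll": 0},{"translation": [0,0,10],"roll": 0},{"translation": [0,0,4],"roll": 0},{"translation": [0,0,0],"roll": 0},{"translation": [0,0,0],"roll": 0}], "fingers": 0}}

```text
time: 13.42
tool_pos: [0.5349, -0.0314, 0.0689]
tool_rot: [3.141, -0.0, 1.284]
contact_force: [-0.2, 0.2, 0.2]
opening: 0.0006
grip_force: 0.0
```

Run:
```python
from h import *
for i in range(3):
    read_camera("scene");s=observe();print(s["contact_force"],s["tool_pos"])
cv2.imwrite("pics/s4.png",cv2.resize(read_camera("scene")[200:340,220:430],(630,420),interpolation=cv2.INTER_CUBIC)[:,:,::-1])
```

```text
[ 0.16552498 -0.9407721  -0.01985057] [ 0.53513496 -0.03152435  0.06934454]
[0.93859912 0.73642397 0.76222202] [ 0.53520203 -0.03155016  0.06954782]
[ 0.20161838 -0.88113323  0.78050749] [ 0.5351296  -0.03155809  0.06955498]
```

View pics/s4.png

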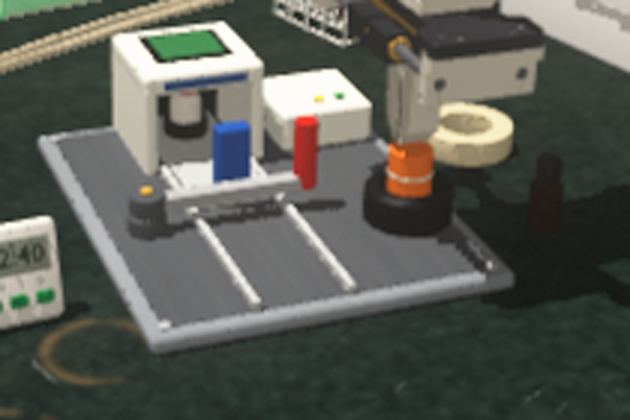

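Fingers sit right over the key, latch locked. Pressing slowly.

Request:
{"api": "step_arm", "payload": {"commands": [{"translation": [0,0,3],"roll": 0},{"translation": [0,0,3],"roll": 0},{"translation": [0,0,2],"roll": 0},{"translation": [0,0,1.5],"roll": 0},{"translation": [0,0,0],"roll": 0},{"translation": [0,0,0],"roll": 0},{"translation": [0,0,0],"roll": 0}]}}

```text
time: 14.2
tool_pos: [0.5347, -0.0316, 0.0594]
tool_rot: [3.141, 0.0, 1.284]
contact_force: [1.4, 0.3, 2.2]
opening: 0.0005
grip_force: 1.1
```

Request:
{"api": "step_arm", "payload": {"commands": [{"translation": [0,0,1.5],"roll": 0},{"translation": [0,0,1.5],"roll": 0},{"translation": [0,0,1],"roll": 0},{"translation": [0,0,0],"roll": 0},{"translation": [0,0,0],"roll": 0},{"translation": [0,0,0],"roll": 0}]}}

```text
time: 14.7
tool_pos: [0.5347, -0.0316, 0.0554]
tool_rot: [3.141, 0.0, 1.284]
contact_force: [1.1, -0.1, 4.5]
opening: 0.0005
grip_force: 2.2
```

Run:
```python
from h import *
F=[]
for i in range(14):
    im=read_camera("scene");s=observe();F.append(s["contact_force"][2])
print(np.mean(F),s["tool_pos"],s["time"])
cv2.imwrite("pics/s5.png",cv2.resize(im[200:340,220:430],(630,420),interpolation=cv2.INTER_CUBIC)[:,:,::-1])
```

```text
4.683477200967327 [ 0.5346561  -0.03155403  0.05527423] 15.4
```

View pics/s5.png

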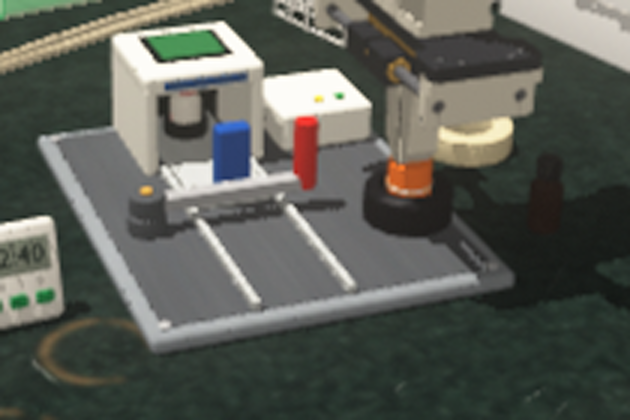

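Force is 4.7 N, which is 8.5 mm of travel. The TCP is 8.7 mm below the key's released height, and the white ring is level with the collar. It has been held steady for 0.7 s.

```bash
python3 -c "
from cell import *
print(hand_in())"
```

```text
the job is handed in; nothing more can be done
None
```

The tray is pushed home and the latch bar is at its locked stop. The enabling key was at about 8.5 mm (4.7 N) and still held down when I handed the job in at about 15 s; the hand-in call gave no verdict.

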